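# Draw the hairbrush out of the slide-top grooming case

## Task

Slide the mint-green cover of the white grooming case all the way open, then take out the pink hairbrush: it is longer than the opening and its head lies under the fixed deck, so tilt its handle end up and draw it out slantwise, handle first. Finish holding the brush still in the gripper, all of it at least 10 cm above the case; do not put it down, leave the cover open, and leave the other things on the counter where they stand.

Things in the scene. Friction and masses are not known exactly. Their poses are not given: they have to be found in the camera images.
- case: White grooming case fixed to the counter, 262 mm long (its x) x 142 mm wide (its y); z up; origin: centre of its underside. Floor 5 mm thick, inside 250 x 130 mm. Side walls 6 mm thick, tops at z 63 mm. A fixed deck roofs its -x part; the rest, towards +x, is an opening closed by the cover. Its +x points to the robot's right (world -y), give or take 0.45 rad.
- deck_edge (a point): Middle of the fixed deck's edge, on its underside: case x -45, y 0, z 50 mm. The deck is 5 mm thick (z 50 to 55) and reaches from here to the -x end wall (inner face x -125 mm). The opening, 170 mm long and 130 mm wide, reaches from here to the +x end wall.
- end_wall (a point): Middle of the top of the +x end wall of the case: case x 128, y 0, z 55 mm; the wall is 6 mm thick.
- cover (a joint): Flat mint-green cover, 177 x 127 x 5 mm (top at case z 61 mm), sliding on the case. In m: 0 = opening shut; grows as the cover slides along case -x over the deck; stops at 0.165 = opening free (it then juts out over the case's -x end). About 1.5 N friction, stays where left; starts at 0 to 0.03.
- cover_knob (a point): Centre of the round steel knob on the cover: 24 mm diameter (neck of 16 mm in the lowest 6 mm), 24 mm tall, from the cover's top at case z 61 to z 85 mm; this point is at case z 75 mm, x = 90 mm minus the cover's joint value, y 0.
- brush: Pink hairbrush, about 90 g, lying bristles up on the case's floor along the case's x, head end under the deck, handle in the opening. 210 mm long; its x points from head to handle; origin mid-length, on its underside (near the centre of mass). Handle: x -7 to 105 mm, 20 wide, 15 thick. Head: x -105 to -7 mm, 34 wide, 16 thick with its stiff bristle pad on top.
- brush_handle_end (a point): Tip of the brush's handle, at brush x = +105 mm, mid-thickness (z 8 mm).
- brush_head_end (a point): Far end of the brush's head, at brush x = -105 mm, z 8 mm.
- shampoo: Bystander, to be left alone: orange bottle, 60 mm diameter, 190 mm tall; origin: centre of its underside.
- lotion: Bystander, to be left alone: yellow bottle, 66 mm diameter, 170 mm tall; origin: centre of its underside.
- cream: Bystander, to be left alone: low amber jar with white cap, 68 mm diameter, 50 mm tall; origin: centre of its underside.
- serum: Bystander, to be left alone: small amber bottle with black cap, 34 mm diameter, 90 mm tall; origin: centre of its underside.
- cup: Bystander, to be left alone: white ceramic cup, 74 mm diameter, 95 mm tall; origin: centre of its underside.
- dispenser: Bystander, to be left alone: white soap dispenser with steel pump, 68 mm diameter, 178 mm tall; origin: centre of its underside.
- soapdish: Bystander, to be left alone: blue ceramic soap dish, 90 x 130 x 25 mm; origin: centre of its underside.

How it is judged:
By the outcome, as a careful person would: the job done as asked, in the order asked, and still so for the second after the job is handed in, while the arm keeps its last pose, push and grip.
It also fails if it takes over 48 s, if anything falls off the work surface, if the arm or the gripper's body presses on something with over 40 N, if the wrist force passes 120 N, or if a joint passes its speed limit or range.

## Robot

A 6-joint arm with a two-finger parallel gripper is mounted at the origin on the work surface. World frame = base frame: x ahead of the robot, y to its left, z up, the work surface at z = 0. Lengths are in mm, angles in rad, forces in N, time in s.
With the tool pointing down it reaches from about 325 to 850 mm from the base axis. Payload 4.4 kg.
Tool frame: the origin (TCP) lies at the very end of the fingers, on their centre line; the grasp point (between the pads) lies 19 mm behind it; z points along the fingers, y is the line along which they close (so a half turn about z gives the same grasp; the last joint's range is limited). The gripper opens to 94 mm and grips with 3 to 60 N. Pads are 16 mm wide; open, the fingers measure 119 mm over their backs; the gripper's body (75 mm by 177 mm) begins 78 mm behind the grasp point.
Start: joints at [-1.403, 0.207, 1.542, -0, 1.393, -0.15], TCP at [179.662, -546.213, 205.447] pointing down, gripper open.
Joint ranges: [-2.73, 2.73], [-0.86, 2.22], [0.23, 2.46], [-1.11, 4.25], [0.08, 2.63], [-2.82, 2.82]. Speed limits (rad/s): [2.79, 2.79, 3.14, 3.14, 3.14, 3.14].

## Interface

Orientations are given as a unit quaternion [w, x, y, z].
In Python, from bench import r, snapshot gives the robot as it stands (r), with the cameras as plain functions.
- The arm moves only by the tool run_rows, called after "Emit:" as name(argument=value, ...) on one line, values as JSON. Schema: {"type":"object","properties":{"deltas":{"type":"array","items":{"type":"object","properties":{"trans":{"type":"array","items":{"type":"number"},"minItems":3,"maxItems":3},"rot":{"type":"array","items":{"type":"number"},"minItems":3,"maxItems":3}},"additionalProperties":false},"minItems":1,"maxItems":12},"jaw":{"type":"number"},"clamp_n":{"type":"number"},"only":{"type":"string"},"quiet":{"type":"boolean"},"lines":{"type":"string"}},"required":["deltas"],"additionalProperties":false}. deltas is a list of rows, 1 to 12 of them, each an object with the fields trans (a list: dx, dy, dz in parts of the range, where 1.0 means 1000 mm), rot (a list: a rotation vector rx, ry, rz in parts of the range, where 1.0 means pi rad); a field left out counts as zero; each row is the pose to reach, as a shift and turn from the pose commanded when the call began, along the tool's axes at that moment; what a row does not reach only later rows make up. A row lasts 1/12 s, in which the tool goes at most 41.7 mm and 0.125 rad, less where a joint would pass 70% of its speed; a pose out of reach is approached as far as the arm can. jaw is the finger opening in mm, set as the call begins (left out keeps the last). The fingers move at their own pace and stop on an object; clamp_n is the grip in N (left out, the last holds). Time passes only in rows, so rows that do not move let the fingers close. The tool returns the time, the measured TCP pose, the force, the opening and the grip force at its end. only (a regular expression) keeps the lines of the reply that match it, lines (a string "A,B") keeps lines A to B, and quiet returns only ok. A shift or turn number past 1, either way, is cut back to 1. Input that does not fit is refused with a message, and nothing moves.
- r.get_obs(): the state, without advancing time (a new reading comes with each control period).
- snapshot(name): name is "scene" or "top" or "wrist"; returns a dict with "pixels" (480x640x3 uint8, blue, green, red), "range_z" (480x640 float32, mm along the optical axis (not along the pixel's ray), 0 where there is no reading), "vertical_fov" (degrees; the focal length in pixels is half the picture's height over the tangent of half this angle, whatever the lens; pixels are square), "cx", "cy" (the principal point, pixels), "eye" and "rotation" of the camera in the world. Camera axes: x right, y up, looking along -z (the intrinsics and any distortion apply to the point x, -y, -z); pixel columns grow to the right and rows downward; lengths in mm; the calibration is good to about 2 mm. A picture is of the moment at which its call begins.
- r.job_done(): hands the job in; it is judged then, once.
The state is a dict: "t": time; "joint_pos": joint angles; "joint_vel": joint speeds; "effort": joint torques, N m; "ee_pos": TCP position; "tool_rot": TCP orientation; "contact_force": force on the tool from outside, world axes, zero at the start; "wrist_torque": the same for the moment, N m; "finger_gap": finger opening in mm; "finger_force": force on a finger pad.
Only numpy, scipy, OpenCV 4.12 (cv2) and the standard library are available. Lean on these libraries where they do the work, as an engineer would, in place of code of your own. Each camera call takes 0.05 s, during which the arm holds its last target. There are 200 camera calls.

## Working session

There is one attempt and no reset: what is moved stays moved. The work goes in short steps, Python scripts to look and compute and a tool call to move; the robot and the scene stay as the last step left them, time stands still between calls to the robot, and variables do not carry over. Pictures are saved under pics/ and viewed, at most 10 in all, crops included, and the job is handed in when it is done.

```bash
ls; mkdir -p pics
```

Create h.py:
```python
import numpy as np, cv2
from bench import r, snapshot
from scipy.spatial.transform import Rotation as R
def snap(n):
    s=snapshot(n); return s
def K(s):
    f=240/np.tan(np.radians(s["vertical_fov"])/2); return f
def cloud(s):
    f=K(s); v,u=np.mgrid[0:480,0:640]; z=s["range_z"]
    p=np.stack([(u-s["cx"])/f*z,-(v-s["cy"])/f*z,-z],-1)
    M=np.array(s["rotation"]); 
    if M.shape!=(3,3): M=R.from_quat(np.roll(M,-1)).as_matrix()
    return p@M.T+np.array(s["eye"])
```

Run:
```python
from h import *
for n in ("scene","top"):
    s=snap(n); cv2.imwrite(f"pics/{n}0.png",s["pixels"]); print(n,{k:v for k,v in s.items() if k not in("pixels","range_z")})
    np.savez(f"{n}0.npz",c=cloud(s),p=s["pixels"],z=s["range_z"])
print(r.get_obs())
```

```text
bench.py
pics
scene {'vertical_fov': 53.09467339605686, 'cx': 321.2974390249892, 'cy': 245.66393148304968, 'eye': array([1170.75336613, -445.82709064,  867.56779663]), 'rotation': array([0.82452714, 0.29798399, 0.16854958, 0.45050147])}
top {'vertical_fov': 57.99848155072212, 'cx': 325.8865151271615, 'cy': 245.04821204380193, 'eye': array([ 490.23903785, -108.16589336, 1047.60646656]), 'rotation': array([ 0.71174226,  0.04649553, -0.03597879, -0.69997618])}
{'t': 0.1, 'joint_pos': array([-1.40347815e+00,  2.07369953e-01,  1.54279971e+00,  7.02885881e-06,
        1.39349706e+00, -1.50489665e-01]), 'joint_vel': array([-1.88524320e-04, -2.38678325e-04, -4.70951727e-03, -1.73065119e-05,
        6.04547542e-04,  4.65890067e-04]), 'effort': array([-2.24996120e-04, -3.71866000e+01, -2.82294077e+01,  6.99954294e-02,
        3.10802925e-02, -4.72436341e-05]), 'ee_pos': array([ 179.55334707, -545.48026673,  204.39235769]), 'tool_rot': array([-1.03702239e-03,  9.87400883e-01,  1.58235331e-01, -5.26716398e-06]), 'contact_force': array([0.09046458, 0.27238448, 0.71020301]), 'wrist_torque': array([-0.00286834, -0.05977416, -0.0232211 ]), 'finger_force': 0.0, 'finger_gap': 94.01579652666132}
```

View pics/top0.png

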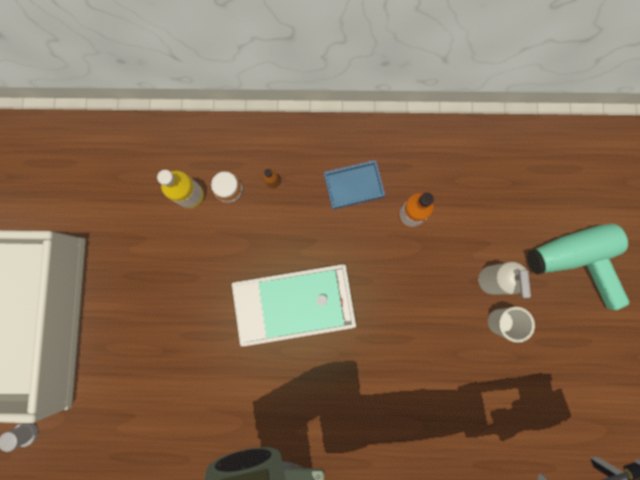

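View pics/scene0.png

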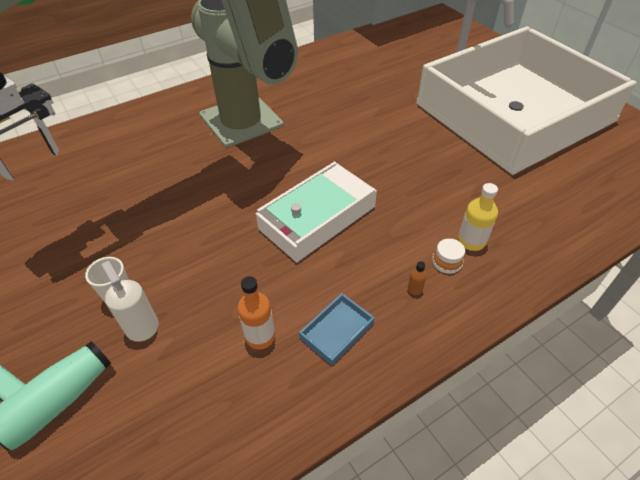

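The top view shows the case with corners near px (233,283), (347,266), (355,326) and (241,345). The knob is at (322,299), slightly open, and the brush handle shows in the scene view at (287,230). Clear space surrounds the case; the shampoo, dispenser and cup are well to the right.

Run:
```python
from h import *
for n in("top","scene"):
    d=np.load(n+"0.npz"); c,p=d["c"],d["p"]
    tab=c[(np.abs(c[...,2])<15)&(np.hypot(c[...,0]-480,c[...,1]+60)<250)]; print(n,"table z",np.median(tab[:,2]))
    near=(np.hypot(c[...,0]-430,c[...,1]+60)<220)
    top=near&(c[...,2]>40)&(c[...,2]<72)
    nl,lab,st,_=cv2.connectedComponentsWithStats(top.astype(np.uint8)); i=1+st[1:,4].argmax()
    q=c[lab==i]; print("case",cv2.minAreaRect(q[:,:2].astype(np.float32)),np.percentile(q[:,2],[5,50,95]))
    hsv=cv2.cvtColor(p,cv2.COLOR_BGR2HSV)
    m=near&(hsv[...,0]>65)&(hsv[...,0]<90)&(hsv[...,1]>60)&(c[...,2]>40)
    q=c[m]; print("mint",cv2.minAreaRect(q[:,:2].astype(np.float32)),np.median(q[:,2]),len(q))
    k=near&(c[...,2]>74)&(c[...,2]<95); q=c[k]; print("knob",len(q),q.mean(0),q.min(0),q.max(0))
```

```text
top table z 0.3009468581865349
case ((467.9894104003906, -18.701171875), (142.1712646484375, 262.5775451660156), 10.34829044342041) [53.46905751 60.63147228 64.31131781]
mint ((472.7952880859375, -38.20014190673828), (122.80123138427734, 172.50259399414062), 10.36284351348877) 61.29411904850144 4053
knob 91 [479.99415802 -84.01171521  85.19871921] [469.74951296 -95.3197149   80.09988895] [491.67833636 -73.11716338  89.6283041 ]
scene table z 1.3711870237526682
case ((469.6618347167969, -19.800979614257812), (147.1445770263672, 265.68603515625), 10.361701011657715) [47.05992018 61.39302387 64.98135964]
mint ((472.49151611328125, -39.00750732421875), (125.24200439453125, 175.2230224609375), 10.489200592041016) 62.24490302938045 2595
knob 95 [484.03963139 -86.51409033  84.13489006] [470.34545521 -97.01443656  74.99496073] [493.78887384 -73.32384469  89.63144272]
```

Add to h.py:
```python
C=np.array([468.5,-19.0,0]); a=np.radians(-79.64)
Rc=R.from_euler('z',a).as_matrix()
def W(p): return C+Rc@np.array(p,float)
def case(p): return Rc.T@(np.array(p)-C)
def row(p,tilt=0):
    """delta row to put TCP at case point p; tool down, y along case y; tilt>0 lifts brush handle (+x) up"""
    o=r.get_obs(); T=R.from_quat(np.roll(o["tool_rot"],-1))
    # tool x=case -/+x chosen so y=case +y, z=-z  -> x = y×z = -case x
    G=R.from_matrix(Rc)*R.from_rotvec([0,-tilt,0])*R.from_matrix(np.array([[-1,0,0],[0,1,0],[0,0,-1]]).T)
    d=T.inv().apply(W(p)-o["ee_pos"]); w=(T.inv()*G).as_rotvec()
    print(np.round(d,1),np.round(w,3),"case tcp",np.round(case(o["ee_pos"]),1),"f",np.round(o["contact_force"],1),o["t"],round(o["finger_gap"],1))
```

Run:
```python
from h import *
print(case([480.5,-84.3,0])); row([66.5,0,130])
```

```text
[6.63934202e+01 6.13088274e-02 0.00000000e+00]
[ 429.9 -343.8   75.2] [-1.000e-03 -2.000e-03 -1.434e+00] case tcp [ 465.9 -378.9  204.4] f [0.1 0.3 0.7] 0.1 94.0
```

Careful with the scale: shifts go in shares of 1000 mm and turns go in shares of pi rad. That gives: 430 mm / 1000 = 0.43, 394 mm / 1000 = 0.394, -1.434 rad / 3.1416 = -0.4565.

Emit:
run_rows(deltas=[{"trans": [0.036,-0.029,0],"rot": [0,0,-0.0382]},{"trans": [0.072,-0.058,0],"rot": [0,0,-0.0764]},{"trans": [0.108,-0.086,0],"rot": [0,0,-0.1146]},{"trans": [0.143,-0.115,0],"rot": [0,0,-0.1528]},{"trans": [0.179,-0.143,0],"rot": [0,0,-0.191]},{"trans": [0.215,-0.172,0],"rot": [0,0,-0.2292]},{"trans": [0.251,-0.201,0],"rot": [0,0,-0.2674]},{"trans": [0.287,-0.229,0],"rot": [0,0,-0.3056]},{"trans": [0.322,-0.258,0],"rot": [0,0,-0.3438]},{"trans": [0.358,-0.287,0.01],"rot": [0,0,-0.382]},{"trans": [0.394,-0.315,0.03],"rot": [0,0,-0.4202]},{"trans": [0.43,-0.344,0.06],"rot": [0,0,-0.4565]}], jaw=50)

```text
t: 1.1
ee_pos: [451.8, -130.7, 172.8]
tool_rot: [0.002, 0.638, 0.77, 0.001]
contact_force: [0.6, -1.1, 0.1]
finger_gap: 50.1
finger_force: 0.0
```

```bash
python3 -c "
from h import *
row([66.5,0,90])"
```

```text
[40.4 36.5 82.8] [0.003 0.002 0.007] case tcp [106.9 -36.6 172.8] f [ 0.6 -1.1  0.1] 1.1 50.1
```

Emit:
run_rows(deltas=[{},{},{}])

```text
t: 1.35
ee_pos: [449.4, -132.4, 171.4]
tool_rot: [-0.0, 0.64, 0.768, -0.0]
contact_force: [0.2, -0.4, 0.0]
finger_gap: 49.9
finger_force: 0.0
```

```bash
python3 -c "
from h import *
row([66.5,0,90])
s=snap('wrist'); cv2.imwrite('pics/w1.png',s['pixels']); c=cloud(s)
k=(c[...,2]>78)&(c[...,2]<92)&(np.hypot(c[...,0]-480,c[...,1]+84)<25); q=c[k]; print(len(q), [case(x) for x in (q.mean(0),)]); print(cv2.minEnclosingCircle(q[:,:2].astype('f')) if len(q) else 0)
"
```

```text
[41.6 39.3 81.3] [-0.001  0.     0.   ] case tcp [108.1 -39.2 171.4] f [ 0.2 -0.4  0. ] 1.35 49.9
726 [array([ 6.90676539e+01, -4.15436373e-02,  8.42603161e+01])]
((481.2083435058594, -87.41384887695312), 12.09241008758545)
```

View pics/w1.png

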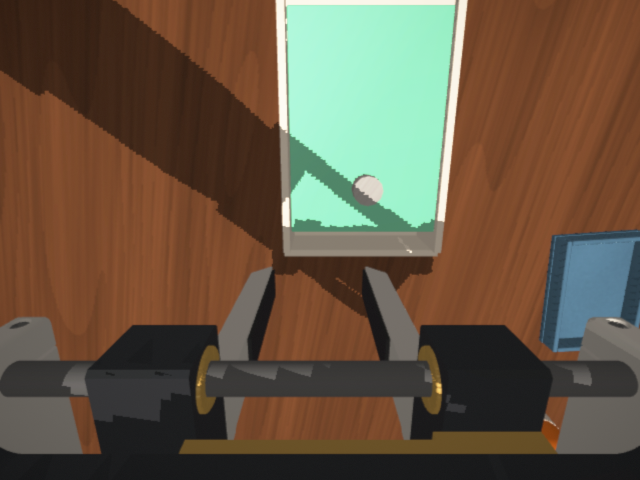

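The wrist view shows the cover mint-green, the knob at (368,190), and the case ahead of and to the right of the fingers; nothing is in the way.

Scaled: 104 mm / 1000 = 0.104, 97 mm / 1000 = 0.097.

Emit:
run_rows(deltas=[{"trans": [0.02,0.02,0]},{"trans": [0.04,0.039,0.01]},{"trans": [0.04,0.039,0.04]},{"trans": [0.04,0.039,0.065]},{"trans": [0.04,0.039,0.085]},{"trans": [0.04,0.039,0.097]},{"trans": [0.04,0.039,0.104]},{"trans": [0.04,0.039,0.104]},{"trans": [0.04,0.039,0.104]}], jaw=50)

```text
t: 2.15
ee_pos: [481.2, -87.3, 68.3]
tool_rot: [0.0, 0.641, 0.767, 0.0]
contact_force: [1.0, 0.0, -0.5]
finger_gap: 50.2
finger_force: 0.0
```

```bash
python3 -c "
from h import *
row([68,0,66.5])"
```

```text
[ 1.4 -0.3  1.8] [ 0.001  0.001 -0.002] case tcp [69.4  0.3 68.3] f [ 1.   0.  -0.5] 2.15 50.2
```

Close on the knob, then drag.

Emit:
run_rows(deltas=[{},{},{},{},{},{}], jaw=15, clamp_n=20)

```text
t: 2.65
ee_pos: [480.8, -86.2, 68.2]
tool_rot: [0.0, 0.64, 0.768, -0.0]
contact_force: [-2.2, -0.6, 5.2]
finger_gap: 23.3
finger_force: 20.0
```

Emit:
run_rows(deltas=[{"trans": [0.01,0,0]},{"trans": [0.025,0,0]},{"trans": [0.04,0,0]},{"trans": [0.055,0,0]},{"trans": [0.07,0,0]},{"trans": [0.085,0,0]},{"trans": [0.1,0,0]},{"trans": [0.115,0,0]},{"trans": [0.125,0,0]},{"trans": [0.132,0,0]},{"trans": [0.136,0,0]},{"trans": [0.138,0,0]}])

```text
t: 3.65
ee_pos: [455.9, 50.5, 68.2]
tool_rot: [0.0, 0.64, 0.769, -0.0]
contact_force: [-2.7, -2.1, 5.0]
finger_gap: 23.4
finger_force: 20.0
```

```bash
python3 -c "
from h import *
row([-75,0,68])"
```

```text
[ 4.3 -0.1  0.2] [-0.     0.     0.002] case tcp [-70.7   0.1  68.2] f [-2.7 -2.1  5. ] 3.65 23.4
```

Scaled: 6 mm / 1000 = 0.006, 5 mm / 1000 = 0.005.

Emit:
run_rows(deltas=[{"trans": [0.002,0,0]},{"trans": [0.004,0,0]},{"trans": [0.005,0,0]},{"trans": [0.006,0,0]},{"trans": [0.006,0,0]},{"trans": [0.006,0,0]}])

```text
t: 4.15
ee_pos: [455.5, 52.8, 68.2]
tool_rot: [0.003, 0.64, 0.769, -0.002]
contact_force: [-2.6, -11.5, 4.3]
finger_gap: 22.9
finger_force: 20.0
```

```bash
python3 -c "
from h import *
row([-75,0,68])"
```

```text
[ 2.1 -0.1  0.2] [-0.     0.007  0.002] case tcp [-72.9   0.1  68.2] f [ -2.6 -11.5   4.3] 4.15 22.9
```

At the stop (11 N). Release and lift, then look.

Scaled: -3.5 mm / 1000 = -0.0035, -2 mm / 1000 = -0.002.

Emit:
run_rows(deltas=[{"trans": [-0.002,0,0]},{"trans": [-0.0035,0,0]},{"trans": [-0.0035,0,0]}])

```text
t: 4.4
ee_pos: [455.5, 52.4, 68.2]
tool_rot: [-0.0, 0.64, 0.768, 0.0]
contact_force: [-3.2, -0.5, 6.5]
finger_gap: 23.2
finger_force: 20.0
```

Emit:
run_rows(deltas=[{},{},{},{"trans": [0,0,-0.02]},{"trans": [0,0,-0.055]},{"trans": [0,0,-0.09]},{"trans": [0,0,-0.12]},{"trans": [0,0,-0.13]},{"trans": [0,0,-0.13]},{"trans": [0,0,-0.13]}], jaw=50)

```text
t: 5.23
ee_pos: [455.3, 52.5, 196.9]
tool_rot: [-0.0, 0.64, 0.768, -0.0]
contact_force: [-0.6, -0.0, -0.3]
finger_gap: 50.2
finger_force: 0.0
```

Run:
```python
from h import *
row([0,0,120])
for n in("top","scene","wrist"):
    s=snap(n); c=cloud(s); p=s["pixels"]; cv2.imwrite(f"pics/{n}2.png",p)
    cc=(c-C)@Rc; hsv=cv2.cvtColor(p,cv2.COLOR_BGR2HSV)
    inb=(abs(cc[...,1])<62)&(cc[...,0]>-45)&(cc[...,0]<124)&(cc[...,2]<50)&(cc[...,2]>2)
    m=inb&((hsv[...,0]>140)|(hsv[...,0]<5))&(hsv[...,1]>60)
    q=cc[m]
    if len(q)>20: print(n,len(q),cv2.minAreaRect(q[:,:2].astype('f')),np.percentile(q,[1,50,99],axis=0).round(1).tolist())
    k=(abs(cc[...,1])<25)&(cc[...,2]>78)&(cc[...,2]<92)&(cc[...,0]<-40)&(cc[...,0]>-110); print("knob",cc[k].mean(0))
```

```text
[-72.7   0.1  76.9] [-0. -0.  0.] case tcp [-7.270e+01 -1.000e-01  1.969e+02] f [-0.6 -0.  -0.3] 5.2333 50.2
top 425 ((41.6370849609375, -11.62544059753418), (31.89574432373047, 143.09959411621094), 86.97798156738281) [[-23.2, -23.7, 4.0], [49.5, -10.0, 19.6], [111.4, 6.8, 23.8]]
knob [-74.60697836  -0.59959765  84.87005005]
scene 432 ((31.343841552734375, -11.718481063842773), (43.3845100402832, 153.13438415527344), 88.18793487548828) [[-39.8, -25.3, 5.0], [44.5, -3.0, 19.4], [105.9, 10.8, 24.7]]
knob [-72.13520464   2.5176052   84.78278125]
wrist 1573 ((52.83856964111328, -9.525604248046875), (33.949222564697266, 131.82296752929688), 89.39752960205078) [[-9.3, -24.3, 4.5], [46.0, -10.3, 19.2], [108.7, 6.9, 21.0]]
knob [-72.11452736   0.29326642  84.16847414]
```

View pics/scene2.png

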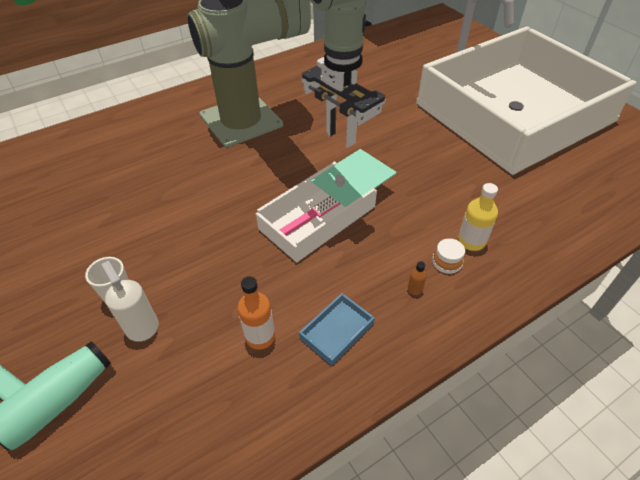

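The scene shows the cover fully open, jutting past the far end. The brush lies in the opening, handle tip near (285,230), bristles from (325,207). Next I fit the handle line.

Run:
```python
from h import *
for n in("top","wrist"):
    s=snap(n); c=cloud(s); p=s["pixels"]
    cc=(c-C)@Rc; hsv=cv2.cvtColor(p,cv2.COLOR_BGR2HSV)
    m=(abs(cc[...,1])<62)&(cc[...,0]>10)&(cc[...,0]<124)&(cc[...,2]<30)&(cc[...,2]>15)&((hsv[...,0]>140)|(hsv[...,0]<5))&(hsv[...,1]>60)
    q=cc[m]; 
    for lo in range(0,120,10):
        w=q[(q[:,0]>=lo)&(q[:,0]<lo+10)]
        if len(w): print(n,lo,len(w),w[:,1].min().round(1),w[:,1].max().round(1),w[:,2].mean().round(1))
    # end wall and side wall check
    e=cc[(abs(cc[...,1])<55)&(cc[...,0]>100)&(cc[...,0]<150)&(cc[...,2]>50)&(cc[...,2]<60)]; print("endwall x",np.percentile(e[:,0],[2,98]) if len(e) else 0)
```

```text
top 10 33 -18.4 -0.8 20.1
top 20 34 -17.7 -0.4 20.2
top 30 32 -18.4 -1.6 19.8
top 40 35 -18.7 -0.8 20.2
top 50 32 -18.0 -1.2 20.3
top 60 33 -19.3 -2.0 20.6
top 70 32 -18.8 -1.9 20.0
top 80 33 -19.9 -2.7 20.5
top 90 35 -20.0 -2.3 20.2
top 100 32 -20.3 -2.7 20.2
top 110 5 -17.2 -5.4 20.0
endwall x [124.89757924 130.73144515]
wrist 10 137 -18.5 0.0 19.3
wrist 20 133 -18.6 0.0 19.3
wrist 30 130 -18.7 0.0 19.3
wrist 40 123 -18.8 0.1 19.3
wrist 50 127 -20.2 -1.1 19.3
wrist 60 125 -20.3 -1.1 19.2
wrist 70 126 -20.4 -1.1 19.3
wrist 80 118 -20.5 -1.1 19.2
wrist 90 114 -20.7 -2.3 19.4
wrist 100 107 -20.7 -2.3 19.3
wrist 110 1 -2.3 -2.3 17.2
endwall x [130.87233929 135.02150229]
```

Scaled: 160 mm / 1000 = 0.16, -117 mm / 1000 = -0.117, 0.025 rad / 3.1416 = 0.008.

Emit:
run_rows(deltas=[{"trans": [-0.035,-0.003,0]},{"trans": [-0.07,-0.006,0.01],"rot": [0,0,0.008]},{"trans": [-0.1,-0.008,0.04],"rot": [0,0,0.008]},{"trans": [-0.117,-0.01,0.075],"rot": [0,0,0.008]},{"trans": [-0.117,-0.01,0.11],"rot": [0,0,0.008]},{"trans": [-0.117,-0.01,0.135],"rot": [0,0,0.008]},{"trans": [-0.117,-0.01,0.15],"rot": [0,0,0.008]},{"trans": [-0.117,-0.01,0.16],"rot": [0,0,0.008]},{"trans": [-0.117,-0.01,0.16],"rot": [0,0,0.008]},{"trans": [-0.117,-0.01,0.16],"rot": [0,0,0.008]}], jaw=50)

```text
t: 6.32
ee_pos: [466.6, -64.5, 37.2]
tool_rot: [-0.001, 0.65, 0.76, -0.0]
contact_force: [0.5, 1.3, 0.8]
finger_gap: 50.0
finger_force: 0.0
```

Run:
```python
from h import *
row([45,-10,8.5])
s=snap("wrist");cv2.imwrite("pics/w3.png",s["pixels"])
```

```text
[-0.6  0.1 28.7] [-0.001 -0.001 -0.025] case tcp [ 44.4 -10.1  37.2] f [0.5 1.3 0.8] 6.3167 50.0
```

View pics/w3.png

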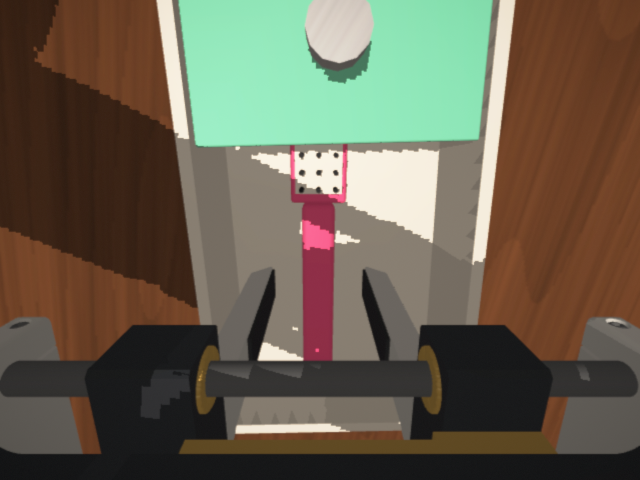

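The handle (columns 303–334) is centred between the fingers and aligned with them. Descend and grip.

Scaled: 28 mm / 1000 = 0.028, 27 mm / 1000 = 0.027.

Emit:
run_rows(deltas=[{"trans": [0,0,0.012]},{"trans": [0,0,0.022]},{"trans": [0,0,0.027]},{"trans": [0,0,0.028]},{"trans": [0,0,0.028]}], jaw=50)

```text
t: 6.78
ee_pos: [466.8, -64.5, 9.6]
tool_rot: [-0.0, 0.65, 0.76, -0.0]
contact_force: [0.8, 0.7, 0.7]
finger_gap: 50.0
finger_force: 0.0
```

Emit:
run_rows(deltas=[{},{},{},{},{},{},{}], jaw=5, clamp_n=35)

```text
t: 7.37
ee_pos: [467.0, -64.7, 9.8]
tool_rot: [0.0, 0.65, 0.76, 0.0]
contact_force: [-0.6, -0.3, 0.6]
finger_gap: 19.8
finger_force: 35.0
```

```bash
python3 -c "
from h import *
row([45,-10,8.5])"
```

```text
[-0.3 -0.3  1.3] [ 0.     0.    -0.025] case tcp [44.7 -9.7  9.8] f [-0.6 -0.3  0.6] 7.3667 19.8
```

Gripped (19.8 mm). Tilt about the head end.

Scaled: -47 mm / 1000 = -0.047, -41.5 mm / 1000 = -0.0415, -0.32 rad / 3.1416 = -0.1019.

Emit:
run_rows(deltas=[{"trans": [0,0,-0.002]},{"trans": [0.0002,0,-0.0075],"rot": [0,-0.0127,0]},{"trans": [0.0007,0,-0.013],"rot": [0,-0.0255,0]},{"trans": [0.0015,0,-0.019],"rot": [0,-0.0382,0]},{"trans": [0.0024,0,-0.0245],"rot": [0,-0.0509,0]},{"trans": [0.0036,0,-0.03],"rot": [0,-0.0637,0]},{"trans": [0.005,0,-0.036],"rot": [0,-0.0764,0]},{"trans": [0.0066,0,-0.0415],"rot": [0,-0.0891,0]},{"trans": [0.0084,0,-0.047],"rot": [0,-0.1019,0]},{"trans": [0.0084,0,-0.047],"rot": [0,-0.1019,0]},{"trans": [0.0084,0,-0.047],"rot": [0,-0.1019,0]},{"trans": [0.0084,0,-0.047],"rot": [0,-0.1019,0]}])

```text
t: 8.37
ee_pos: [465.4, -56.3, 56.4]
tool_rot: [0.121, 0.642, 0.75, -0.103]
contact_force: [-0.3, -0.1, -0.9]
finger_gap: 19.5
finger_force: 35.0
```

Run:
```python
from h import *
row([45,-10,8.5])
s=snap("scene");cv2.imwrite("pics/s4.png",cv2.resize(s["pixels"][100:300,200:440],(720,600)))
```

```text
[ 6.6 -0.  48.2] [-0.004  0.319 -0.025] case tcp [36.2 -9.7 56.4] f [-0.3 -0.1 -0.9] 8.3667 19.5
```

View pics/s4.png

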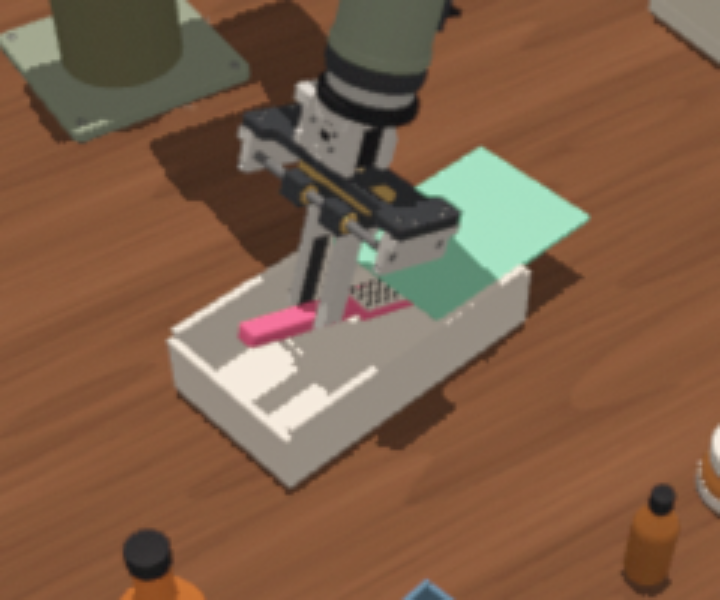

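The brush is tilted in the gripper, with its tip at (245,335) in the crop and no contact force beyond its weight. Draw it out along its own axis.

Scaled: -110 mm / 1000 = -0.11, -105 mm / 1000 = -0.105.

Emit:
run_rows(deltas=[{"trans": [-0.008,0,0]},{"trans": [-0.018,0,0]},{"trans": [-0.029,0,0]},{"trans": [-0.04,0,0]},{"trans": [-0.051,0,0]},{"trans": [-0.062,0,0]},{"trans": [-0.073,0,0]},{"trans": [-0.084,0,0]},{"trans": [-0.095,0,0]},{"trans": [-0.105,0,0]},{"trans": [-0.11,0,0]},{"trans": [-0.11,0,0]}])

```text
t: 9.42
ee_pos: [482.3, -160.9, 91.9]
tool_rot: [0.122, 0.642, 0.75, -0.103]
contact_force: [-0.3, 0.1, -0.8]
finger_gap: 19.9
finger_force: 35.0
```

Run:
```python
from h import *
p=case(r.get_obs()["ee_pos"]); row([p[0],p[1],p[2]+200],.32)
s=snap("scene");cv2.imwrite("pics/s5.png",cv2.resize(s["pixels"][60:300,160:440],(700,600)))
```

```text
[ -63.1    0.2 -189.8] [-0.007  0.001 -0.025] case tcp [142.  -11.9  91.9] f [-0.3  0.1 -0.8] 9.4167 19.9
```

View pics/s5.png

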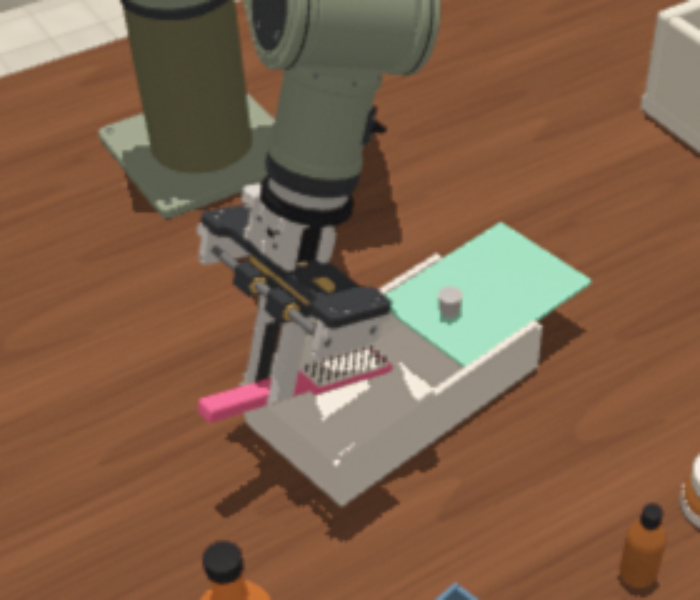

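The head is clear of the deck and the cover. Lift straight up.

Scaled: -190 mm / 1000 = -0.19, -184 mm / 1000 = -0.184.

Emit:
run_rows(deltas=[{"trans": [-0.003,0,-0.009]},{"trans": [-0.009,0,-0.028]},{"trans": [-0.016,0,-0.048]},{"trans": [-0.023,0,-0.07]},{"trans": [-0.031,0,-0.092]},{"trans": [-0.038,0,-0.114]},{"trans": [-0.045,0,-0.136]},{"trans": [-0.052,0,-0.157]},{"trans": [-0.058,0,-0.173]},{"trans": [-0.062,0,-0.184]},{"trans": [-0.063,0,-0.19]},{"trans": [-0.063,0,-0.19]}])

```text
t: 10.47
ee_pos: [482.4, -159.2, 292.9]
tool_rot: [0.122, 0.641, 0.75, -0.103]
contact_force: [-0.1, -0.4, -1.1]
finger_gap: 19.1
finger_force: 35.0
```

Emit:
run_rows(deltas=[{},{},{},{},{},{}])

```text
t: 10.97
ee_pos: [481.6, -159.5, 290.8]
tool_rot: [0.121, 0.642, 0.75, -0.104]
contact_force: [0.0, -0.5, -1.3]
finger_gap: 19.5
finger_force: 35.0
```

Run:
```python
from h import *
s=snap("scene");cv2.imwrite("pics/s6.png",s["pixels"])
cc=(cloud(s)-C)@Rc; h=cv2.cvtColor(s["pixels"],cv2.COLOR_BGR2HSV)
m=(h[...,0]>150)&(h[...,1]>90)&(np.abs(cc[...,0]-100)<200)&(np.abs(cc[...,1])<80); print(np.percentile(cc[m],[1,99],axis=0))
row([142,-12,292],.32); print(abs(r.get_obs()["joint_vel"]).max())
```

```text
[[ 11.65724778 -21.45989656 249.63287174]
 [205.7148304    8.74608626 322.83848713]]
[-1.6  0.4 -0.5] [-0.008 -0.    -0.023] case tcp [140.6 -12.3 291. ] f [ 0.3  1.1 -1.1] 11.0167 19.3
0.004459605353394301
```

View pics/s6.png

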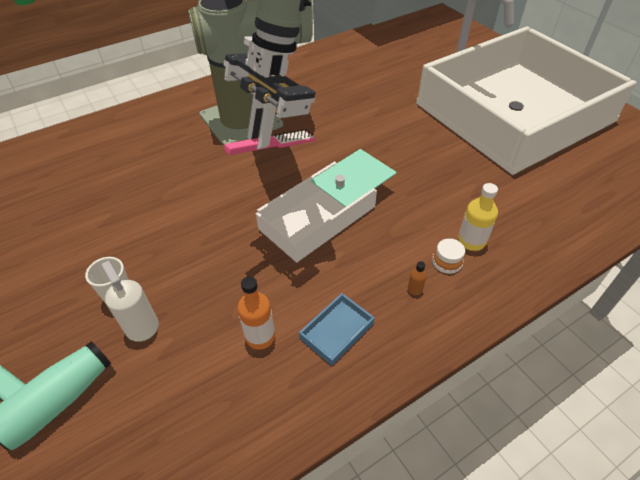

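The brush (225–315, 145) is held still with its lowest point near z 245 mm. The cover is open, and the bystanders have not moved.

```bash
python3 -c "
from bench import r, snapshot
print(r.job_done())"
```

```text
the job is handed in; nothing more can be done
None
```

The cover is slid fully open and the pink hairbrush is out, held still about 16 cm above the case's highest point (the cover knob); nothing else on the counter was touched, and the job was handed in at about 11 s.

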